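# Pop the test nest open and load the orange cell

## Robot

A 6-joint arm with a two-finger parallel gripper is mounted at the origin on a cart in front of the work surface, level with it; the furniture and walls round the work are solid. World frame = base frame: x ahead of the robot, y to its left, z up, the work surface at z = 0. Lengths are in mm, angles in rad, forces in N, time in s.
With the tool pointing down it reaches from about 275 to 1000 mm from the base axis. Payload 8.4 kg.
Tool frame: the origin (TCP) lies on the centre line of the jaws, within the pads' length; the fingertips stand 17 mm ahead of it and the grasp point (between the pads) lies 2 mm behind it; z points along the fingers, y is the line along which they close (so a half turn about z gives the same grasp; the last joint's range is limited). The gripper opens to 85 mm and grips with 20 to 120 N. Pads are 22 mm wide; open, the fingers measure 114 mm over their backs; the gripper's body (76 mm by 85 mm) begins 54 mm behind the grasp point. The pads swing forward as they close: fully open they stand 13 mm farther back than shut.
Start: joints at [1.115, 0.353, 1.633, -0, 1.155, -0.002], TCP at [273.989, 561.745, 213.981] pointing down, gripper open.
Joint ranges: [-2.63, 2.63], [-0.92, 2.1], [0.06, 2.66], [-1.3, 4.44], [0, 2.69], [-3.02, 3.02]. Speed limits (rad/s): [2.22, 2.22, 2.79, 3.14, 3.14, 3.14].

## Interface

Orientations are given as [roll, pitch, yaw] about the fixed x, y, z axes, in that order (R = Rz(yaw) Ry(pitch) Rx(roll)).
In Python, from rig import r, eyes gives the robot as it stands. The module is installed in compiled form; this text tells all that it offers.
- The arm moves only by the shell command python3 -m inch 'ROWS' [FORCE]. ROWS is JSON, a list of rows, each a list of 7 numbers: the shift along the tool's x, y, z in m, then the turn, a rotation vector about the tool's x, y, z in degrees, then the closure, from -1 (fully open) to 1 (shut). In form: [[x, y, z, rx, ry, rz, gripper], ...]. A call has 1 to 8 rows; each row shifts and turns the commanded pose from where the row before left it, along the tool's axes as they then stand; what a row does not reach is not made up. A row lasts 1/10 s, in which the tool goes at most 50 mm and 8.59 degrees, less where a joint would pass 70% of its speed; a pose out of reach is approached as far as the arm can. A call with a gripper value outside its range is refused whole. The fingers move at their own pace and stop on an object; FORCE is the grip in N (left out, the last holds). Time passes only in rows, so rows that do not move let the fingers close. It gives the time, the measured TCP pose, the force, the opening and the grip force at its end, in the units of the state.
- r.sense(): the state, without advancing time (a new reading comes with each control period).
- eyes.grab_frame(name): name is "scene" or "top" or "wrist"; returns a dict with "img" (420x560x3 uint8, blue, green, red), "fx", "fy", "cx", "cy" (pixels), "D" ([k1, k2, p1, p2, k3] as OpenCV has them; the pictures are not rectified), "R" (3x3) and "t" (3): a world point X has camera coordinates R X + t; the wrist camera has in their place "hand_eye" (4x4, takes a point from camera to tool coordinates, whose origin is the TCP and whose axes are the flange's). Camera axes: x right, y down, z forward; pixel columns grow to the right and rows downward; lengths in mm; the calibration is good to about 2 mm. A picture is of the moment at which its call begins: read the wrist's pose just before it. There is no depth.
- r.sign_off(): hands the job in; it is judged then, once.
The state is a dict: "clock": time; "qpos": joint angles; "qvel": joint speeds; "joint_efforts": joint torques, N m; "eef_pos": TCP position; "tcp_rot": TCP orientation; "contact_force": force on the tool from outside, world axes, zero at the start; "wrist_torque": the same for the moment, N m; "opening": opening from 0.0 (shut) to 1.0 (fully open); "grasp_force": force on a finger pad.
Only numpy, scipy, OpenCV 4.12 (cv2) and the standard library are available. Lean on these libraries where they do the work, as an engineer would, in place of code of your own. Each camera call takes 0.05 s, during which the arm holds its last target. There are 200 camera calls.

## Task

Slowly and gently press down the orange thumb stud at the front of the cell test nest until its latch lets go (a hard or fast push breaks it), and let the sprung clear hatch pop fully open by itself without touching it. Then lower the orange cell gently, without dropping it, into the empty cradle inside the nest, flat in both saddles with its length along the cradle, and let go. Leave the two green cells where they lie and the hatch open.

Things in the scene. Friction and masses are not known exactly. Their poses are not given: they have to be found in the camera images.
- test_nest: Cell test nest, fixed to the table: grey base 216x124x14 mm, on it an open-topped aluminium box, outside x -61..63, y -58..58 mm, walls 5-6 mm, top z 56 mm, closed by a clear hatch. Origin on the underside, right below the cradle's middle; x points from front (thumb stud) to back (hatch hinge), z up. More than 22 N from the robot on any part breaks it.
- stud_axis (a point): Point on the upright axis of the orange thumb stud (disc 20 mm wide) on the latch, 116 mm in front of the nest's origin, 48 mm above the table: the stud's top if screwed fully down. It is screwed up by an unknown 0 to 14 mm, so its top must be felt for at 48 to 62 mm; it holds its setting under a press and its spring brings it back up.
- latch (a joint): Oil-damped rocker with the stud, rad: 0 at rest (hook over the hatch's edge), lets go at about 0.12, rigid stop at 0.17. Press force at the stud: about 2 N at first, plus about 0.8 N per mm pressed, plus 1.5 N per 10 mm/s of speed, plus 1 to 3 N of friction. It lets go about 5 mm down (6 to 10 N if slow, up to 13 N at 10 mm/s); the rigid stop comes 7 mm down.
- hatch (a joint): Angle of the hatch (134x112x6 mm, clear milky window in a grey frame), rad: 0 shut, 1.85 fully open, leaning back past upright. Hinge across the back, 68 mm behind the nest's origin, 59 mm above the table. Once unlatched its spring opens it in 1 to 2 s and holds it open; its front edge, 66 mm in front of the origin, swings up and back. The robot must not touch it.
- cradle (a point): Middle of the cradle's floor, 26 mm above the table, above the nest's origin, axes as the nest's. Two black saddles 26 mm either side of it (each 12 mm long): a 25 mm wide slot along the nest's y, posts 13 mm high; brass end contacts 77 mm apart, 22 mm high. Between the saddles 40 mm are free for fingers, from x -56 to 58 mm, floor 12 mm lower.
- cell_3: The orange cell, 21 mm in diameter, 72 mm long, 69 g, lying on the table; it does not roll. Origin on its underside at mid-length; y along its length, z up. Either end may point either way. Seated, its origin is at the cradle point.
- cell_1: Green cell, same size, lying on the table; a bystander. Origin on its underside at mid-length, y along its length.
- cell_2: Green cell, same size, lying on the table; a bystander. Origin on its underside at mid-length, y along its length.
There are look-alikes about, which are no part of the job. There is more than one size of the cell_3; the job needs the smaller.

How it is judged (in metres and radians):
On the way, in this order (a step that is already met when the one before it is completed fails the run):
1. the thumb stud is pressed down by the robot to where the latch lets go, while the hatch is still down (value of joint latch above 0.1 rad and value of joint hatch below 0.4 rad and contact force between the fingers and test_nest above 2 N).
2. the hatch has sprung fully open (value of joint hatch above 1.7 rad), for 0.2 s.
3. the orange cell lies in the cradle (horizontal distance between cell_3 and cradle below 0.006 m and z of cell_3 in the frame of cradle between -0.003 and 0.003 m), for 0.2 s.
At the end, for the whole second after the job is handed in: The hatch stands open (over 1.7 rad) and the latch is back at rest; the orange cell lies still in the cradle, its origin within 6 mm of the cradle site sideways and 3 mm in height, its length within 0.15 rad of the cradle's; both green cells are within 15 mm of where they lay (all of step 3 and value of joint hatch above 1.7 rad and value of joint latch below 0.03 rad and angle between the y axis of cell_3 and the y axis of cradle, either way round below 0.15 rad and linear speed of cell_3 below 0.02 m/s and distance of each of cell_1, cell_2 from where it was at the start of the episode below 0.015 m); the robot touches nothing.
It fails at once if the robot presses the test nest with more than 22 N (contact force between any of the fingers, the arm and test_nest above 22 N).
It fails at once if the robot or the cell touches the hatch, which must open by itself and stay untouched (over 1 N) (contact force between any of the fingers, the arm, cell_3 and hatch above 1 N).
It fails at once if the orange cell is rammed into the nest (over 40 N) or falls into it (over 0.4 m/s inside the nest) (contact force between cell_3 and test_nest above 40 N or (horizontal distance between cell_3 and cradle below 0.05 m and z of cell_3 in the frame of cradle below 0.03 m and linear speed of cell_3 above 0.4 m/s)).
It fails at once if a green cell is disturbed by more than 15 mm (distance of any of cell_1, cell_2 from where it was at the start of the episode above 0.015 m).
It also fails if it takes over 56 s, if anything falls off the work surface, if the arm or the gripper's body presses on something with over 40 N, if the wrist force passes 120 N, or if a joint passes its speed limit or range.

## Working session

There is one attempt and no reset: what is moved stays moved. The work goes in short steps, Python scripts to look and compute and a shell command to move; the robot and the scene stay as the last step left them, time stands still between calls to the robot, and variables do not carry over. Pictures are saved under pics/ and viewed, at most 10 in all, crops included, and the job is handed in when it is done.

```bash
mkdir -p pics; cat > h.py <<'E'
import numpy as np, cv2, json, sys
from rig import r, eyes
from scipy.spatial.transform import Rotation as Ro
def shot(n,f):
    s=r.sense(); g=eyes.grab_frame(n); cv2.imwrite(f'pics/{f}.png',g['img'])
    np.save(f'pics/{f}.npy',dict(g=g,s=s),allow_pickle=True); return g,s
def load(f): d=np.load(f'pics/{f}.npy',allow_pickle=True).item(); return d['g'],d['s']
def ray(f,uv):
    g,s=load(f); K=np.array([[g['fx'],0,g['cx']],[0,g['fy'],g['cy']],[0,0,1.]])
    p=cv2.undistortPoints(np.array([[uv]],float),K,np.array(g['D'],float))[0,0]
    d=np.array([*p,1.])
    if 'R' in g: R=np.array(g['R']);return -R.T@np.array(g['t']).ravel(),R.T@d
    H=np.array(g['hand_eye']);T=Ro.from_euler('xyz',s['tcp_rot']).as_matrix()
    return T@H[:3,3]+np.array(s['eef_pos']),T@H[:3,:3]@d
def atz(f,uv,z):
    o,d=ray(f,uv); return o+d*(z-o[2])/d[2]
def proj(f,X):
    g,s=load(f); K=np.array([[g['fx'],0,g['cx']],[0,g['fy'],g['cy']],[0,0,1.]])
    if 'R' in g: R=np.array(g['R']);c=R@np.array(X)+np.array(g['t']).ravel()
    else:
        H=np.array(g['hand_eye']);T=Ro.from_euler('xyz',s['tcp_rot']).as_matrix()
        c=H[:3,:3].T@(T.T@(np.array(X)-s['eef_pos'])-H[:3,3])
    return cv2.projectPoints(c.reshape(1,3),np.zeros(3),np.zeros(3),K,np.array(g['D'],float))[0].ravel()
E
python3 - <<'E'
from h import *
for n in('top','scene'): shot(n,n)
s=r.sense(); print(s)
a=[cv2.imread(f'pics/{n}.png') for n in('top','scene')]
E
```

```text
{'clock': 0.1, 'qpos': array([ 1.11459939e+00,  3.53566538e-01,  1.63407002e+00,  4.04668205e-06,
        1.15520402e+00, -2.39046459e-03]), 'qvel': array([-3.24429425e-04, -1.03379242e-03, -9.31304085e-04, -6.04871054e-05,
        5.69854258e-04, -1.94241151e-05]), 'joint_efforts': array([ 1.49525840e-03, -6.06364989e+01, -3.42813706e+01,  8.86457337e-05,
        3.94285118e-03, -2.16419573e-05]), 'eef_pos': array([273.7863605 , 561.33462083, 213.3400948 ]), 'tcp_rot': array([-3.14034474e+00, -6.68328111e-06,  2.68778454e+00]), 'contact_force': array([ 0.29154631,  0.51246506, -0.23260799]), 'wrist_torque': array([0.01860877, 0.00149393, 0.01728429]), 'grasp_force': 0.0, 'opening': 1.0003175514754536}
```

View pics/top.png

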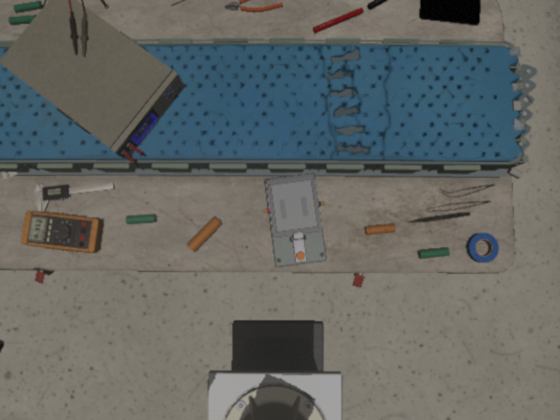

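View pics/scene.png

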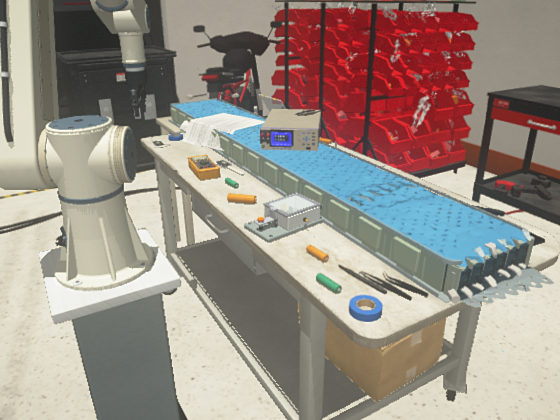

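The top view shows two orange cells, at (204,233) and (380,229). The nest is at about (296,220) and its stud at (300,256). The cell at (204,233) looks larger, so I'll measure both and check in an enlarged crop.

```bash
python3 - <<'E'
from h import *
im=cv2.imread('pics/top.png')
a=cv2.resize(im[200:270,180:240],None,fx=6,fy=6,interpolation=cv2.INTER_CUBIC)
b=cv2.resize(im[165:275,255:405],None,fx=5.2,fy=5.2,interpolation=cv2.INTER_CUBIC)
cv2.imwrite('pics/c1.png',b)
hsv=cv2.cvtColor(im,cv2.COLOR_BGR2HSV)
for lo,hi,nm in(((5,120,80),(18,255,255),'or'),((60,80,40),(90,255,255),'gr')):
    m=cv2.inRange(hsv,lo,hi); m[:175]=0;m[275:]=0
    n,l,st,c=cv2.connectedComponentsWithStats(m)
    for i in range(1,n):
        if st[i,4]<15: continue
        ys,xs=np.where(l==i); re=cv2.minAreaRect(np.c_[xs,ys].astype(np.float32))
        bx=cv2.boxPoints(re); w=np.array([atz('top',p,10.5)[:2] for p in bx])
        print(nm,st[i,4],re[0],atz('top',re[0],10.5).round(1),'sides',np.linalg.norm(np.diff(w[:3],axis=0),axis=1).round(),'dirs',np.degrees(np.arctan2(*(np.diff(w[:3],axis=0).T[::-1]))).round(1))
print(load('top')[0]['fx'],ray('top',(280,210))[0])
E
```

```text
or 750 (59.798789978027344, 231.31097412109375) [483.5 529.4  10.5] sides [ 86. 189.] dirs [ -3.4 -95.9]
or 391 (204.25001525878906, 233.75001525878906) [479.6 172.9  10.5] sides [94. 24.] dirs [ -44.4 -134.4]
or 212 (380.0247497558594, 228.75955200195312) [ 493.4 -251.5   10.5] sides [69. 18.] dirs [ -84.4 -175.6]
or 38 (300.0, 255.0) [429.6 -58.4  10.5] sides [14. 14.] dirs [ -89.8 -180. ]
gr 149 (140.01766967773438, 218.72938537597656) [515.3 330.9  10.5] sides [65. 14.] dirs [ -85.4 -173.8]
gr 182 (433.95050048828125, 252.50494384765625) [ 436.6 -381.    10.5] sides [68. 16.] dirs [ -84.3 -175.8]
459.8507816631833 [ 430.40372255  -17.69358158 1118.92131487]
```

View pics/c1.png

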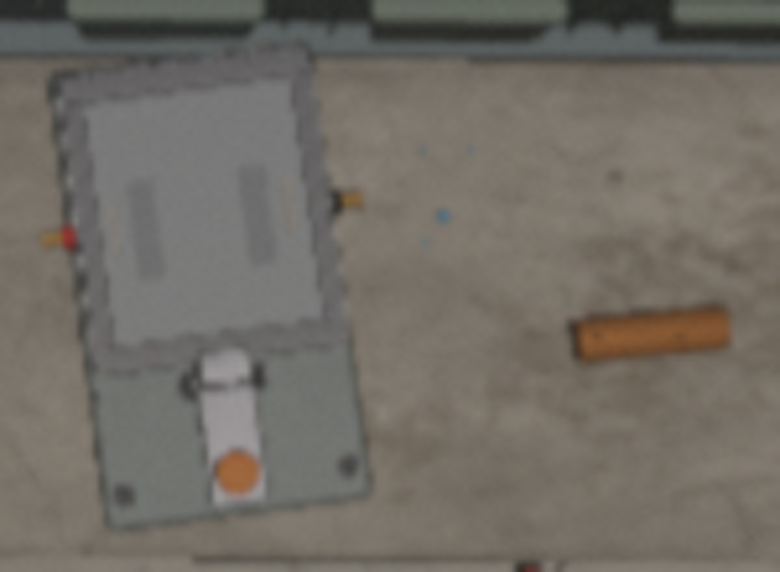

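The crop confirms it. The right-hand cell at (380,229) measures about 69x18 mm and the left one about 94x24 mm, so the right-hand one is cell_3. The stud is at crop (237,471). Next is the nest pose, then moves to view points with the wrist camera.

```bash
python3 - <<'E'
from h import *
from scipy.optimize import least_squares
f=lambda c:(c[0]/5.2+255-.4,c[1]/5.2+165-.4)
# crop pts: nest coordinates
P=[((110,525),(None,62,14)),((370,492),(None,-62,14)),((52,75),(68,56,60)),((308,48),(68,-56,60)),((237,471),(-116,0,57)),((98,370),(-64,57,57)),((348,345),(-64,-57,57))]
for c,l in P: print(c,atz('top',f(c),l[2]).round(1))
Q=[(c,l) for c,l in P if l[0] is not None]
def res(p):
    x,y,a=p;o=[]
    for c,l in Q:
        X=[x+np.cos(a)*l[0]-np.sin(a)*l[1],y+np.sin(a)*l[0]+np.cos(a)*l[1],l[2]]
        o+=list(proj('top',X)-f(c))
    return o
s=least_squares(res,[520,-50,0.1]);print(s.x,np.round(s.fun,1))
x,y,a=s.x;print('stud',x-116*np.cos(a),y-116*np.sin(a))
print(load('scene')[0]['fx'])
H=shot('wrist','w0')[0]['hand_eye'];print(np.round(H,2))
E
```

```text
(110, 525) [ 4.042e+02 -4.000e-01  1.400e+01]
(370, 492) [ 419.9 -119.8   14. ]
(52, 75) [605.5  25.9  60. ]
(308, 48) [618.1 -88.8  60. ]
(237, 471) [429.3 -57.1  57. ]
(98, 370) [473.7   4.6  57. ]
(348, 345) [ 485.2 -106.4   57. ]
[ 5.43764192e+02 -4.15221122e+01  1.31302639e-01] [ 1.3  0.7 -0.3 -0.2 -0.2  0.2 -0.9  0.3  0.  -1.1]
stud 428.76269805576504 -56.70949104581622
462.21908867692156
[[ 0.0000e+00 -9.5000e-01 -3.3000e-01  8.2500e+01]
 [ 1.0000e+00 -0.0000e+00  0.0000e+00  6.0000e-02]
 [-0.0000e+00 -3.3000e-01  9.5000e-01 -1.6011e+02]
 [ 0.0000e+00  0.0000e+00  0.0000e+00  1.0000e+00]]
```

```bash
python3 -m inch '[[-0.0286,-0.0292,-0.0025,0,0,0,1],[-0.0286,-0.0292,-0.0025,0,0,0,1],[-0.0286,-0.0292,-0.0025,0,0,0,1],[-0.0286,-0.0292,-0.0025,0,0,0,1],[-0.0286,-0.0292,-0.0025,0,0,0,1],[-0.0286,-0.0292,-0.0025,0,0,0,1],[-0.0286,-0.0292,-0.0025,0,0,0,1],[-0.0286,-0.0292,-0.0025,0,0,0,1]]' 40
python3 -m inch '[[-0.0286,-0.0292,-0.0025,0,0,0,1],[-0.0286,-0.0292,-0.0025,0,0,0,1],[-0.0286,-0.0292,-0.0025,0,0,0,1],[-0.0286,-0.0292,-0.0025,0,0,0,1],[-0.0286,-0.0292,-0.0025,0,0,0,1],[-0.0286,-0.0292,-0.0025,0,0,0,1],[-0.0286,-0.0292,-0.0025,0,0,0,1],[-0.0286,-0.0292,-0.0025,0,0,0,1]]'
python3 -m inch '[[0,0,0,0,0,8,1],[0,0,0,0,0,8,1],[0,0,0,0,0,8,1],[0,0,0,0,0,8,1],[0,0,0,0,0,8,1],[0,0,0,0,0,8,1],[0,0,0,0,0,8,1],[0,0,0,0,0,0,1]]'
python3 - <<'E'
from h import *
g,s=shot('wrist','w1');print(s['eef_pos'],s['tcp_rot'],s['clock'],s['opening'],s['contact_force'])
E
```

```text
clock: 0.95
eef_pos: [377.3, 249.9, 234.0]
tcp_rot: [-3.142, 0.0, 2.688]
contact_force: [0.7, -1.0, -0.1]
opening: 0.003
grasp_force: 0.0
clock: 1.75
eef_pos: [480.6, -60.5, 254.1]
tcp_rot: [3.141, 0.0, 2.688]
contact_force: [0.6, 0.5, -0.3]
opening: 0.003
grasp_force: 0.0
clock: 2.55
eef_pos: [480.3, -58.7, 253.8]
tcp_rot: [-3.141, -0.0, 1.708]
contact_force: [0.2, 0.7, 0.3]
opening: 0.005
grasp_force: 0.0
[480.2881953  -58.74177783 253.82696511] [-3.14123247e+00 -8.63452455e-05  1.70836301e+00] 2.55 0.004850733123383509 [0.15003913 0.70454539 0.33906769]
```

View pics/w1.png

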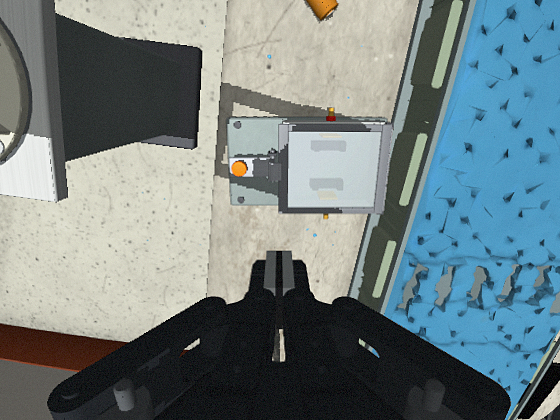

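The wrist view shows the stud at (239,169), the base's front corners at (231,117) and (228,206), and the saddles through the window at (328,143) and (326,185). I'll fit the nest pose from both pictures.

```bash
python3 - <<'E'
from h import *
from scipy.optimize import least_squares
g,_=load('w1'); im=g['img'];print(g['fx'])
hsv=cv2.cvtColor(im,cv2.COLOR_BGR2HSV);m=cv2.inRange(hsv,(5,150,120),(22,255,255))
mm=m[150:185,225:255];M=cv2.moments(mm,True);su=(225+M['m10']/M['m00'],150+M['m01']/M['m00']);print(su,M['m00'])
o1,d1=ray('w1',su);o2,d2=ray('top',(300.2,255.2))
A=np.c_[d1,-d2];t=np.linalg.lstsq(A,o2-o1,rcond=None)[0];print('tri',o1+d1*t[0],o2+d2*t[1])
for z in(48,55,62):print(z,atz('w1',su,z),atz('top',(300.2,255.2),z))
def cl(p):return np.array(p)
print('base w',[atz('w1',p,14).round(1) for p in((230,117),(228,206))])
print('hatch corners',[atz('w1',p,60).round(1) for p in((280,123),(390,118),(386,214),(279,211))])
print('saddles',[atz('w1',p,36).round(1) for p in((328,143),(326,185))])
cv2.imwrite('pics/c2.png',cv2.resize(im[95:225,215:405],None,fx=4.2,fy=4.2,interpolation=cv2.INTER_CUBIC))
E
```

```text
293.2073796192203
(238.6611111111111, 168.38888888888889) 180.0
tri [430.98317348 -58.35915376  51.47134868] [429.21122659 -57.35969041  51.43618962]
48 [430.60816311 -59.14612393  48.        ] [429.207388   -57.48737394  48.        ]
55 [431.36437426 -57.55919283  55.        ] [429.21520775 -57.22726469  55.        ]
62 [432.12058541 -55.97226173  62.        ] [429.22302751 -56.96715543  62.        ]
base w [array([409.,   0.,  14.]), array([ 416.8, -123.9,   14. ])]
hatch corners [array([474.6,   3.9,  60. ]), array([601.4,  27.8,  60. ]), array([626.8, -89.9,  60. ]), array([ 488.5, -104.7,   60. ])]
saddles [array([539. , -13.5,  36. ]), array([546.8, -68.3,  36. ])]
```

View pics/c2.png

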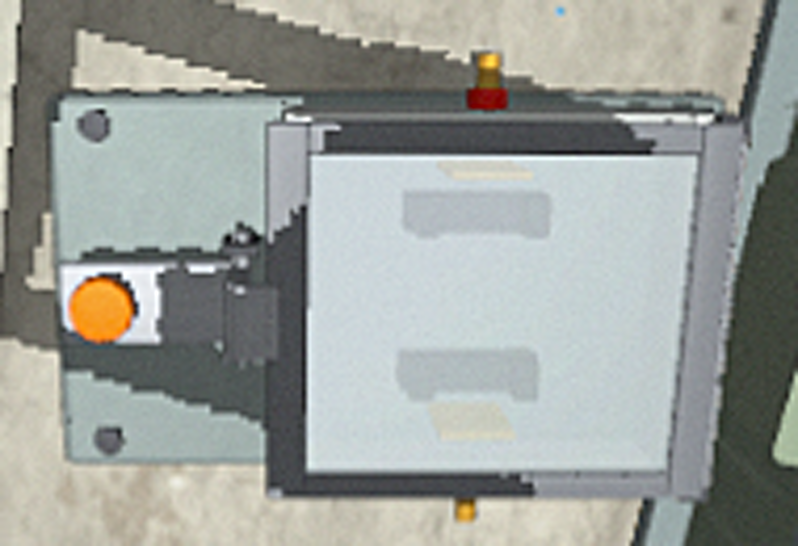

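```bash
python3 -m inch '[[0.004,-0.0257,0.005,0,0,0,1],[0.004,-0.0257,0.005,0,0,0,1],[0,0,0.04,0,0,0,1],[0,0,0.04,0,0,0,1],[0,0,0.04,0,0,0,1],[0,0,0.02,0,0,0,1],[0,0,0.01,0,0,0,1],[0,0,0,0,0,0,1]]'; python3 -m inch '[[0,0,0,0,0,0,1],[0,0,0,0,0,0,1]]'
```

```text
clock: 3.4
eef_pos: [427.8, -57.9, 93.2]
tcp_rot: [-3.14, -0.001, 1.713]
contact_force: [0.5, 0.3, 0.1]
opening: -0.0
grasp_force: 0.0
clock: 3.6
eef_pos: [429.5, -58.2, 95.2]
tcp_rot: [3.139, 0.001, 1.711]
contact_force: [0.3, -0.4, 0.2]
opening: 0.003
grasp_force: 0.0
```

```bash
python3 -m inch '[[0,0,0.003,0,0,0,1],[0,0,0.003,0,0,0,1],[0,0,0.003,0,0,0,1],[0,0,0.002,0,0,0,1],[0,0,0.001,0,0,0,1],[0,0,0.0005,0,0,0,1],[0,0,0.0005,0,0,0,1]]'; for i in 1; do python3 -m inch '[[0,0,0.0005,0,0,0,1],[0,0,0.0005,0,0,0,1],[0,0,0.0005,0,0,0,1],[0,0,0.0005,0,0,0,1]]'; done
```

```text
clock: 4.3
eef_pos: [428.4, -58.0, 80.9]
tcp_rot: [-3.141, -0.0, 1.71]
contact_force: [-0.8, -0.1, 0.4]
opening: -0.001
grasp_force: 0.0
clock: 4.7
eef_pos: [428.5, -58.0, 79.0]
tcp_rot: [3.142, 0.0, 1.71]
contact_force: [-0.0, 0.6, -0.5]
opening: 0.001
grasp_force: 0.0
```

```bash
python3 -m inch '[[0,0,0.0005,0,0,0,1],[0,0,0.0005,0,0,0,1],[0,0,0.0005,0,0,0,1],[0,0,0.0005,0,0,0,1]]'
```

```text
clock: 5.1
eef_pos: [428.4, -58.0, 76.9]
tcp_rot: [-3.142, 0.0, 1.71]
contact_force: [0.1, -0.1, -0.2]
opening: 0.001
grasp_force: 0.0
```

```bash
python3 -m inch '[[0,0,0.0005,0,0,0,1],[0,0,0.0005,0,0,0,1],[0,0,0.0005,0,0,0,1],[0,0,0.0005,0,0,0,1]]'
```

```text
clock: 5.5
eef_pos: [428.5, -58.0, 74.9]
tcp_rot: [-3.142, -0.0, 1.71]
contact_force: [0.3, -0.6, 0.3]
opening: -0.004
grasp_force: 0.0
```

```bash
python3 -m inch '[[0,0,0.0005,0,0,0,1],[0,0,0.0005,0,0,0,1],[0,0,0.0005,0,0,0,1],[0,0,0.0005,0,0,0,1]]'
```

```text
clock: 5.9
eef_pos: [428.4, -58.0, 72.9]
tcp_rot: [-3.142, -0.0, 1.71]
contact_force: [0.7, -0.2, 1.0]
opening: 0.0
grasp_force: 0.0
```

```bash
python3 -m inch '[[0,0,0.0005,0,0,0,1],[0,0,0.0005,0,0,0,1],[0,0,0.0005,0,0,0,1],[0,0,0.0005,0,0,0,1]]'
```

```text
clock: 6.3
eef_pos: [428.4, -58.0, 70.9]
tcp_rot: [-3.142, 0.0, 1.71]
contact_force: [0.4, -0.5, 0.6]
opening: -0.001
grasp_force: 0.0
```

```bash
python3 -m inch '[[0,0,0.0005,0,0,0,1],[0,0,0.0005,0,0,0,1],[0,0,0.0005,0,0,0,1],[0,0,0.0005,0,0,0,1]]'
```

```text
clock: 6.7
eef_pos: [428.4, -58.0, 68.9]
tcp_rot: [-3.142, -0.0, 1.71]
contact_force: [-0.4, 0.0, 0.0]
opening: 0.002
grasp_force: 0.0
```

```bash
python3 -m inch '[[0,0,0.0005,0,0,0,1],[0,0,0.0005,0,0,0,1],[0,0,0.0005,0,0,0,1]]'
```

```text
clock: 7.0
eef_pos: [428.4, -58.0, 67.4]
tcp_rot: [-3.142, -0.0, 1.71]
contact_force: [0.3, -0.6, 0.3]
opening: -0.002
grasp_force: 0.0
```

```bash
python3 -m inch '[[0,0,0.0005,0,0,0,1],[0,0,0.0005,0,0,0,1],[0,0,0.0005,0,0,0,1]]'
```

```text
clock: 7.3
eef_pos: [428.5, -58.0, 65.9]
tcp_rot: [-3.142, 0.0, 1.71]
contact_force: [-0.9, 0.2, -0.1]
opening: -0.002
grasp_force: 0.0
```

```bash
python3 -m inch '[[0,0,0.0005,0,0,0,1],[0,0,0.0005,0,0,0,1],[0,0,0.0005,0,0,0,1]]'
```

```text
clock: 7.6
eef_pos: [428.5, -58.0, 64.4]
tcp_rot: [3.142, 0.0, 1.71]
contact_force: [-0.2, -0.8, 0.0]
opening: -0.001
grasp_force: 0.0
```

```bash
python3 -m inch '[[0,0,0.0005,0,0,0,1],[0,0,0.0005,0,0,0,1],[0,0,0.0005,0,0,0,1]]'
```

```text
clock: 7.9
eef_pos: [428.4, -58.0, 62.9]
tcp_rot: [3.142, 0.0, 1.71]
contact_force: [-0.1, 0.4, 0.2]
opening: 0.005
grasp_force: 0.0
```

No contact yet, and the tip should now be at about 46 mm. I'll look before going on.

```bash
python3 - <<'E'
from h import *
g,s=shot('wrist','w2'); g2,_=shot('scene','s2')
a=cv2.resize(g['img'][190:420,180:380],None,fx=2,fy=2); b=cv2.resize(g2['img'][190:260,230:335],(400,267),interpolation=cv2.INTER_CUBIC)
o=np.zeros((460,800,3),np.uint8);o[:460,:400]=a;o[:267,400:]=b;cv2.imwrite('pics/c3.png',o)
E
```

```text
(no output)
```

View pics/c3.png

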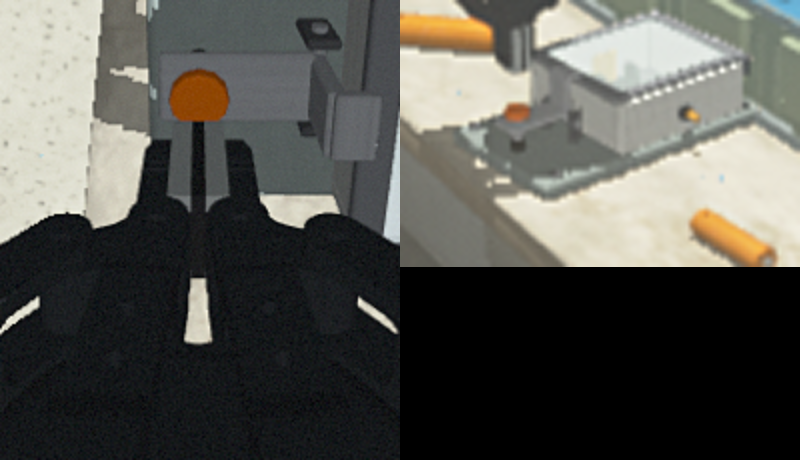

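```bash
python3 - <<'E'
from h import *
s=load('w2')[1];print(s['eef_pos'],s['tcp_rot'])
e=np.array(s['eef_pos'])
for d in(-30,-20,-13,0,10,17): print(d,'w2',proj('w2',e-[0,0,d]).round(1),'scene',proj('s2',e-[0,0,d]).round(1))
for z in (40,48,55,62):print(z,'stud proj',proj('w2',(430,-57.7,z)).round(1),proj('s2',(430,-57.7,z)).round(1),'atz w2',atz('w2',(279.5,237.5),z).round(1))
print('origin obs stud scene',517-400, (117/3.81+230,113/3.81+190),'tip',(115/3.81+230,70/3.81+190))
g=load('s2')[0];print(ray('s2',(280,210)))
E
```

```text
[428.44752922 -58.01317562  62.94227968] [3.14159104e+00 6.93921921e-06 1.71037855e+00]
-30 w2 [276.1 275.8] scene [259.6 203.5]
-20 w2 [276.2 265.7] scene [259.7 206.7]
-13 w2 [276.3 259.3] scene [259.7 208.9]
0 w2 [276.5 248.6] scene [259.9 213.1]
10 w2 [276.6 241.4] scene [259.9 216.2]
17 w2 [276.6 236.7] scene [260.  218.5]
40 stud proj [279.  232.9] [260.5 220.1] atz w2 [430.8 -61.1  40. ]
48 stud proj [279.  237.9] [260.4 217.6] atz w2 [430.3 -57.4  48. ]
55 stud proj [279.  242.7] [260.3 215.4] atz w2 [429.8 -54.1  55. ]
62 stud proj [279.1 247.8] [260.3 213.2] atz w2 [429.3 -50.8  62. ]
origin obs stud scene 117 (260.70866141732284, 219.65879265091863) tip (260.18372703412075, 208.3727034120735)
(array([ -121.5186696 , -1116.58239506,   625.64272673]), array([ 0.45646372,  0.78376688, -0.4213139 ]))
```

The pictures agree that the fingertips are still about 25 mm above the stud and aligned with it. In the wrist view the tip is at (278,251). In the scene view the tip is at (260,208) and the stud at (261,220). I'll keep feeling downward.

```bash
python3 -m inch '[[0,0,0.0008,0,0,0,1],[0,0,0.0008,0,0,0,1],[0,0,0.0007,0,0,0,1],[0,0,0.0007,0,0,0,1]]'
```

```text
clock: 8.4
eef_pos: [428.4, -58.0, 59.9]
tcp_rot: [-3.142, -0.0, 1.71]
contact_force: [0.1, -0.1, 0.1]
opening: -0.001
grasp_force: 0.0
```

```bash
python3 -m inch '[[0,0,0.0008,0,0,0,1],[0,0,0.0008,0,0,0,1],[0,0,0.0007,0,0,0,1],[0,0,0.0007,0,0,0,1]]'
```

```text
clock: 8.8
eef_pos: [428.5, -58.0, 56.9]
tcp_rot: [3.142, 0.0, 1.71]
contact_force: [-0.5, -0.4, 0.5]
opening: 0.002
grasp_force: 0.0
```

```bash
python3 -m inch '[[0,0,0.0008,0,0,0,1],[0,0,0.0008,0,0,0,1],[0,0,0.0007,0,0,0,1],[0,0,0.0007,0,0,0,1]]'
```

```text
clock: 9.2
eef_pos: [428.5, -58.0, 53.9]
tcp_rot: [3.142, 0.0, 1.71]
contact_force: [0.5, 0.4, -0.2]
opening: -0.001
grasp_force: 0.0
```

```bash
python3 -m inch '[[0,0,0.0008,0,0,0,1],[0,0,0.0008,0,0,0,1],[0,0,0.0007,0,0,0,1],[0,0,0.0007,0,0,0,1]]'
```

```text
clock: 9.6
eef_pos: [428.5, -58.0, 50.9]
tcp_rot: [3.142, 0.0, 1.71]
contact_force: [-0.1, 0.2, -0.2]
opening: 0.0
grasp_force: 0.0
```

```bash
python3 - <<'E'
from h import *
g,s=shot('wrist','w3'); g2,_=shot('scene','s3')
print(s['eef_pos'],[proj('s3',np.array(s['eef_pos'])-[0,0,d]).round(1) for d in(0,17)],np.array(r.sense()['qpos']).round(3))
a=cv2.resize(g['img'][190:420,180:380],None,fx=2,fy=2); b=cv2.resize(g2['img'][160:260,210:310],(400,400),interpolation=cv2.INTER_CUBIC)
o=np.zeros((460,800,3),np.uint8);o[:460,:400]=a;o[:400,400:]=b;cv2.imwrite('pics/c4.png',o)
E
```

```text
[428.46689177 -58.00132873  50.93328137] [array([260. , 216.9]), array([260.1, 222.2])] [-0.138  0.308  2.166 -0.     0.668 -0.278]
```

View pics/c4.png

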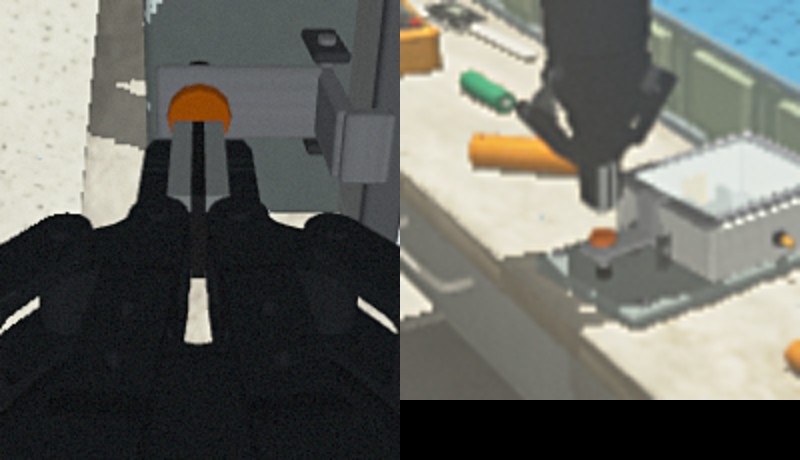

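The scene view has the tip at about (260,212) and the stud top at (260.5,218.5), roughly 18 mm apart. So the real tips are about 15 mm behind the reported TCP. I'll go on slowly until I feel contact.

```bash
python3 -m inch '[[0,0,0.001,0,0,0,1],[0,0,0.001,0,0,0,1],[0,0,0.001,0,0,0,1],[0,0,0.001,0,0,0,1],[0,0,0.001,0,0,0,1]]' | grep -v tcp; python3 -m inch '[[0,0,0.001,0,0,0,1],[0,0,0.001,0,0,0,1],[0,0,0.001,0,0,0,1]]'|grep -v tcp
```

```text
clock: 10.2
eef_pos: [428.5, -58.0, 45.9]
contact_force: [0.1, -0.3, -0.6]
opening: 0.0
grasp_force: 0.0
clock: 10.5
eef_pos: [428.5, -58.0, 42.9]
contact_force: [-0.7, 0.1, -0.6]
opening: -0.001
grasp_force: 0.0
```

```bash
python3 -m inch '[[0,0,0.0007,0,0,0,1],[0,0,0.0007,0,0,0,1],[0,0,0.0006,0,0,0,1]]'|grep -v tcp
```

```text
clock: 10.8
eef_pos: [428.5, -58.0, 40.9]
contact_force: [0.5, -0.1, -0.5]
opening: -0.006
grasp_force: 0.0
```

```bash
python3 -m inch '[[0,0,0.0007,0,0,0,1],[0,0,0.0007,0,0,0,1],[0,0,0.0006,0,0,0,1]]'|grep -v tcp
```

```text
clock: 11.1
eef_pos: [428.4, -58.0, 38.9]
contact_force: [-0.3, 0.4, -0.0]
opening: -0.002
grasp_force: 0.0
```

```bash
python3 -m inch '[[0,0,0.0007,0,0,0,1],[0,0,0.0007,0,0,0,1],[0,0,0.0006,0,0,0,1]]'|grep -v tcp
```

```text
clock: 11.4
eef_pos: [428.5, -58.0, 36.9]
contact_force: [0.6, 0.0, 0.1]
opening: -0.004
grasp_force: 0.0
```

```bash
python3 -m inch '[[0,0,0.0007,0,0,0,1],[0,0,0.0007,0,0,0,1],[0,0,0.0006,0,0,0,1]]'|grep -v tcp
```

```text
clock: 11.7
eef_pos: [428.5, -58.0, 34.9]
contact_force: [-0.1, 0.0, 0.1]
opening: 0.004
grasp_force: 0.0
```

```bash
python3 -m inch '[[0,0,0.0005,0,0,0,1],[0,0,0.0005,0,0,0,1],[0,0,0.0005,0,0,0,1]]'|grep -v tcp
```

```text
clock: 12.0
eef_pos: [428.5, -58.0, 33.5]
contact_force: [-0.2, -0.7, 0.9]
opening: 0.002
grasp_force: 0.0
```

```bash
python3 -m inch '[[0,0,0.0005,0,0,0,1],[0,0,0.0005,0,0,0,1],[0,0,0.0005,0,0,0,1]]'|grep -v tcp
```

```text
clock: 12.3
eef_pos: [428.5, -58.0, 32.0]
contact_force: [-0.8, -0.2, 2.9]
opening: 0.004
grasp_force: 1.5
```

```bash
python3 -m inch '[[0,0,0.0005,0,0,0,1],[0,0,0.0005,0,0,0,1],[0,0,0.0005,0,0,0,1]]'|grep -v tcp
```

```text
clock: 12.6
eef_pos: [427.9, -58.0, 30.5]
contact_force: [-3.6, -2.0, 5.9]
opening: -0.0
grasp_force: 3.0
```

```bash
python3 -m inch '[[0,0,0.0005,0,0,0,1],[0,0,0.0005,0,0,0,1]]'|grep -v tcp
```

```text
clock: 12.8
eef_pos: [427.6, -58.1, 29.4]
contact_force: [-4.6, -2.1, 6.9]
opening: -0.0
grasp_force: 3.6
```

```bash
python3 -m inch '[[0,0,0.0005,0,0,0,1],[0,0,0.0005,0,0,0,1]]'|grep -v tcp
```

```text
clock: 13.0
eef_pos: [427.2, -58.1, 28.4]
contact_force: [-5.7, -3.0, 8.0]
opening: -0.002
grasp_force: 4.3
```

```bash
python3 -m inch '[[0,0,0.0005,0,0,0,1]]'|grep -v tcp; python3 - <<'E'
from h import *
g,s=shot('wrist','w4');p=load('w3')[0]['img'];
print(cv2.absdiff(g['img'],p)[60:200,380:520].mean(),s['contact_force'])
E
```

```text
clock: 13.1
eef_pos: [427.0, -58.1, 27.9]
contact_force: [-5.9, -3.6, 8.7]
opening: -0.0
grasp_force: 4.6
31.813996598639456 [-5.91620662 -3.62071474  8.65167314]
```

```bash
cat > d.py <<'E'
from h import *
g,_=shot('wrist','w5');t=shot('scene','s5')[0]
for n,a,b in(('w',g['img'],load('w4')[0]['img']),('s',t['img'],load('s3')[0]['img'])):
    m=(cv2.absdiff(a,b).max(2)>25);ys,xs=np.where(m);print(n,m.sum(),xs.min() if len(xs) else 0,xs.max()if len(xs) else 0,ys.min()if len(xs) else 0,ys.max()if len(xs) else 0)
print(r.sense()['contact_force'].round(1),r.sense()['clock'])
E
python3 d.py
```

```text
w 861 1 559 0 419
s 5672 48 305 0 379
[-5.9 -1.   7.8] 13.25
```

```bash
python3 -m inch '[[0,0,0.0004,0,0,0,1],[0,0,0.0002,0,0,0,1]]'|grep -v tcp;python3 d.py
```

```text
clock: 13.45
eef_pos: [426.7, -58.1, 27.2]
contact_force: [-7.0, -2.3, 7.8]
opening: 0.004
grasp_force: 4.4
w 15292 2 559 0 419
s 6372 48 320 0 379
[-6.9 -2.1  7.9] 13.55
```

```bash
python3 -m inch '[[0,0,0,0,0,0,1],[0,0,0,0,0,0,1]]'|grep -v tcp;python3 d.py; cp pics/w5.png pics/v1.png
```

```text
clock: 13.75
eef_pos: [426.7, -58.1, 27.2]
contact_force: [-5.5, -3.7, 7.5]
opening: 0.001
grasp_force: 4.2
w 30129 2 559 0 419
s 6785 48 320 0 378
[-6.  -1.9  8.2] 13.85
```

View pics/v1.png

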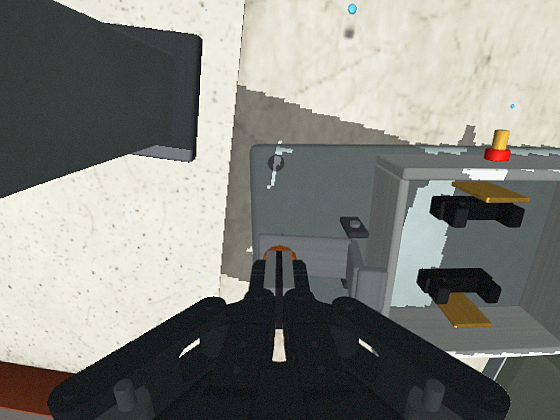

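The hatch is off the box, and the cradle shows at (470,205) and (460,285). I'll back off gently and go over to the orange cell, with the jaws half open.

```bash
python3 -m inch '[[0,0,-0.001,0,0,0,1],[0,0,-0.001,0,0,0,1],[0,0,-0.002,0,0,0,1],[0,0,-0.003,0,0,0,1],[0,0,-0.005,0,0,0,1],[0,0,-0.01,0,0,0,1],[0,0,-0.03,0,0,0,1],[0,0,-0.04,0,0,0,1]]'|grep -v tcp
python3 -m inch '[[0,0,-0.04,0,0,0,0],[-0.02,0.003,-0.04,0,0,0,0],[-0.036,0.0072,0,0,0,0,0],[-0.036,0.0072,0,0,0,0,0],[-0.036,0.0072,0,0,0,0,0],[-0.036,0.0072,0,0,0,0,0],[-0.036,0.0072,0,0,0,0,0],[0,0,0,0,0,0,0]]'
python3 - <<'E'
from h import *
g,s=shot('wrist','w6');print(s['eef_pos'],s['tcp_rot'],s['clock'])
im=g['img'];hsv=cv2.cvtColor(im,cv2.COLOR_BGR2HSV);m=cv2.inRange(hsv,(5,150,80),(22,255,255))
n,l,st,c=cv2.connectedComponentsWithStats(m)
for i in range(1,n):
    if st[i,4]>100:
        ys,xs=np.where(l==i); re=cv2.minAreaRect(np.c_[xs,ys].astype(np.float32));bx=cv2.boxPoints(re)
        w=np.array([atz('w6',p,10.5) for p in bx])[:,:2];d=np.diff(w[:3],axis=0)
        print(st[i],re,w.mean(0),np.linalg.norm(d,axis=1),np.degrees(np.arctan2(d[:,1],d[:,0])))
shot('top','t6')
E
```

```text
clock: 14.65
eef_pos: [427.3, -57.8, 119.9]
contact_force: [0.5, -0.9, 0.4]
opening: -0.003
grasp_force: 0.0
clock: 15.45
eef_pos: [496.4, -254.3, 200.4]
tcp_rot: [3.14, 0.002, 1.708]
contact_force: [0.8, -0.1, 0.9]
opening: 0.5
grasp_force: 0.0
[ 496.39426901 -254.28706662  200.35094936] [3.13968136e+00 2.33925210e-03 1.70812511e+00] 15.45
[346  16  26   4 101] ((358.5, 17.5), (3.0, 25.0), 90.0) [558.23414409 -72.33160684] [26.56537263  2.86927668] [  8.87818962 -77.51325037]
[268 145  19  59 946] ((276.36700439453125, 173.92575073242188), (16.89164924621582, 58.394248962402344), 2.602562189102173) [ 495.23915645 -253.17847612] [72.79019496 19.94587819] [94.65550569  5.26265708]
[  0 337  89  15 169] ((43.86936950683594, 344.35504150390625), (88.9539566040039, 2.169273853302002), 8.686355590820312) [ 162.8600833  -576.33061365] [  5.09763136 146.50272317] [7.10092492e+01 3.32101359e-02]
```

View pics/w6.png

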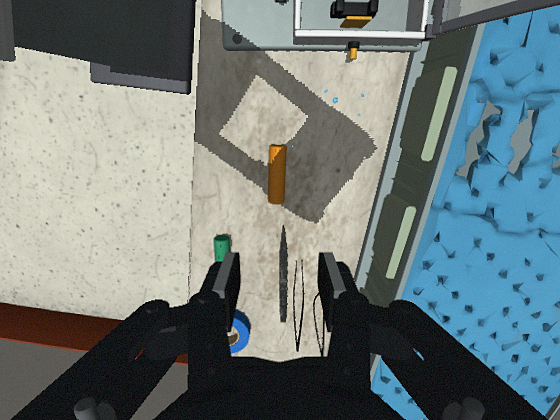

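The wrist view shows the cell at (276,174), measuring 73x20 mm, so it is the right one. The green cell at (222,245) is clear of it. I'll line up and descend.

```bash
python3 -m inch '[[0,0,0.04,0,0,3.2,0],[0,0,0.04,0,0,0,0],[0,0,0,0,0,0,0],[0,0,0,0,0,0,0]]'
```

```text
clock: 15.95
eef_pos: [494.5, -249.6, 120.0]
tcp_rot: [-3.14, -0.001, 1.656]
contact_force: [1.1, 0.2, 0.6]
opening: 0.501
grasp_force: 0.0
```

```bash
python3 - <<'E'
from h import *
g,s=shot('wrist','w7');print(s['eef_pos'],s['tcp_rot'],s['clock'])
im=g['img'];hsv=cv2.cvtColor(im,cv2.COLOR_BGR2HSV);m=cv2.inRange(hsv,(5,150,80),(22,255,255));m[:60]=0
n,l,st,c=cv2.connectedComponentsWithStats(m);i=1+st[1:,4].argmax()
ys,xs=np.where(l==i); re=cv2.minAreaRect(np.c_[xs,ys].astype(np.float32));bx=cv2.boxPoints(re)
w=np.array([atz('w7',p,10.5) for p in bx])[:,:2];d=np.diff(w[:3],axis=0)
print(st[i],re,w.mean(0),np.linalg.norm(d,axis=1),np.degrees(np.arctan2(d[:,1],d[:,0])))
e=s['eef_pos'];y=s['tcp_rot'][2];v=w.mean(0)-e[:2]
print('tool dx,dy',v@[np.cos(y),np.sin(y)],v@[np.sin(y),-np.cos(y)])
E
```

```text
[ 494.50450043 -249.58704063  119.97737098] [-3.14037979e+00 -8.92497783e-04  1.65561009e+00] 15.95
[ 267  161   22   75 1539] ((277.5, 198.0), (74.0, 21.0), 90.0) [ 495.03632499 -253.37768293] [19.43948089 75.03607311] [  4.86025621 -84.55273034]
tool dx,dy -3.822068700689424 0.20879957968236285
```

```bash
python3 -m inch '[[-0.0038,0,0.03,0,0,0,0],[0,0,0.035,0,0,0,0],[0,0,0.03,0,0,0,0],[0,0,0.015,0,0,0,0],[0,0,0.01,0,0,0,0],[0,0,0.002,0,0,0,0],[0,0,0,0,0,0,0]]'
```

```text
clock: 16.7
eef_pos: [496.1, -254.7, -1.6]
tcp_rot: [3.14, 0.001, 1.655]
contact_force: [0.2, 0.3, 0.5]
opening: 0.499
grasp_force: 0.0
```

```bash
python3 -m inch '[[0,0,0.002,0,0,0,0],[0,0,0.002,0,0,0,0]]'|grep -v tcp
```

```text
clock: 16.9
eef_pos: [495.9, -254.8, -5.7]
contact_force: [-0.2, -1.0, 0.2]
opening: 0.5
grasp_force: 0.0
```

```bash
python3 -m inch '[[0,0,0.0015,0,0,0,0],[0,0,0.0015,0,0,0,0]]'|grep -v tcp
```

```text
clock: 17.1
eef_pos: [495.3, -254.5, -9.5]
contact_force: [0.6, 0.2, 0.7]
opening: 0.498
grasp_force: 0.0
```

```bash
python3 -m inch '[[0,0,0.001,0,0,0,0],[0,0,0.001,0,0,0,0]]'|grep -v tcp
```

```text
clock: 17.3
eef_pos: [495.2, -254.4, -11.7]
contact_force: [-1.3, 0.2, 0.4]
opening: 0.5
grasp_force: 0.0
```

```bash
python3 -m inch '[[0,0,0,0,0,0,0.3],[0,0,0,0,0,0,0.6],[0,0,0,0,0,0,1],[0,0,0,0,0,0,1],[0,0,0,0,0,0,1]]' 35; python3 -m inch '[[0,0,-0.003,0,0,0,1],[0,0,-0.01,0,0,0,1],[0,0,-0.02,0,0,0,1],[0,0,-0.03,0,0,0,1],[0,0,-0.03,0,0,0,1],[0,0,-0.03,0,0,0,1],[0,0,-0.03,0,0,0,1]]'; python3 - <<'E'
from h import *
g,s=shot('wrist','w8')
im=g['img'];hsv=cv2.cvtColor(im,cv2.COLOR_BGR2HSV);m=cv2.inRange(hsv,(5,150,80),(22,255,255));m[:100]=0
n,l,st,c=cv2.connectedComponentsWithStats(m);i=1+st[1:,4].argmax();print(st[i],c[i],s['clock'],s['eef_pos'])
im2=im[150:420,120:440];a=cv2.resize(im2,(474,400));t=cv2.resize(shot('scene','s8')[0]['img'][150:250,230:330],(326,326),interpolation=cv2.INTER_CUBIC)
o=np.zeros((400,800,3),np.uint8);o[:,:474]=a;o[:326,474:]=t;cv2.imwrite('pics/c8.png',o)
E
```

```text
clock: 17.8
eef_pos: [495.4, -254.5, -11.5]
tcp_rot: [3.141, 0.0, 1.655]
contact_force: [0.1, -0.0, 1.7]
opening: 0.238
grasp_force: 34.8
clock: 18.5
eef_pos: [495.0, -254.3, 143.4]
tcp_rot: [3.141, 0.0, 1.655]
contact_force: [-0.2, -0.5, -0.3]
opening: 0.238
grasp_force: 34.6
[ 258  198   42  132 4855] [278.65932029 260.89042225] 18.5 [ 495.01917186 -254.29739441  143.36174186]
```

View pics/c8.png

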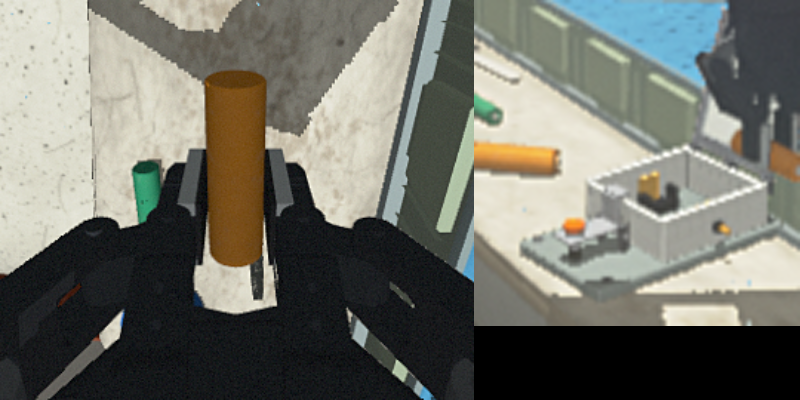

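The cell is held squarely: the wrist view shows it between the pads at crop (235,170), and the scene view shows the nest open. Next I'll get a vantage point beside the nest and fit the cradle by its black saddles.

```bash
python3 -m inch '[[0.02,0.013,0,0,0,-2.7,1],[0.02,0.013,0,0,0,0,1],[0.02,0.013,0,0,0,0,1],[0.02,0.013,0,0,0,0,1],[0,0,0,0,0,0,1],[0,0,0,0,0,0,1]]'
cat > fit.py <<'E'
from h import *
from scipy.optimize import minimize, least_squares
shot('wrist','w9'); 
def box(a,b): return [(x,y,z) for x in(a[0],b[0]) for y in(a[1],b[1]) for z in(a[2],b[2])]
def model(w,h):
    B=[]
    for s in(-26,26):
        B.append(box((-w,s-6,14),(w,s+6,26)))
        for q in(-1,1): B.append(box((q*12.5,s-6,26),(q*w,s+6,39)))
    return B
def W(p,X):
    X=np.array(X,float);c,s=np.cos(p[2]),np.sin(p[2])
    return np.c_[p[0]+c*X[:,0]-s*X[:,1],p[1]+s*X[:,0]+c*X[:,1],X[:,2]]
def pv(f,P): return np.array([proj(f,x) for x in P])
def run(f,p0,th,S=4):
    im=load(f)[0]['img'].max(2).astype(float)
    roi=pv(f,W(p0,box((-48,-37,14),(50,37,39))));lo=np.floor(roi.min(0)).astype(int)-2;hi=np.ceil(roi.max(0)).astype(int)+2
    hi=np.minimum(hi,[560,420]);lo=np.maximum(lo,0)
    sub=cv2.resize(im[lo[1]:hi[1],lo[0]:hi[0]],None,fx=S,fy=S,interpolation=cv2.INTER_LINEAR)
    d=(sub<th).astype(np.uint8)
    ok=np.zeros_like(d);cv2.fillConvexPoly(ok,cv2.convexHull(((roi-lo+.5)*S-.5).round().astype(np.int32)),1); d&=ok
    def cost(q):
        m=np.zeros_like(d)
        for b in model(q[3],13):
            cv2.fillConvexPoly(m,cv2.convexHull((((pv(f,W(q,b))-lo+.5)*S-.5)*16).round().astype(np.int32)),1,shift=4)
        return 1-(m&d).sum()/(m|d).sum()
    best=None
    for dx in(-2,2):
      for dy in (-2,2):
        q0=np.array([p0[0]+dx,p0[1]+dy,p0[2],17.5])
        o=minimize(cost,q0,method='Nelder-Mead',options=dict(initial_simplex=q0+np.array([[0]*4,[4,0,0,0],[0,4,0,0],[0,0,.05,0],[0,0,0,2]]),maxiter=150))
        if best is None or o.fun<best.fun:best=o
    print(f,th,'dark frac',d.mean().round(3),best.x.round(3),'1-IoU',round(best.fun,3))
    return best.x
E
python3 - <<'E'
from fit import *
s=load('w9')[1];print(s['eef_pos'],s['tcp_rot'],s['clock'])
for th in(35,50): run('w9',[544,-41.7,.131],th)
run('w5',[544,-41.7,.131],40);run('t6',[544,-41.7,.131],60)
E
```

```text
clock: 19.2
eef_pos: [536.9, -168.5, 141.0]
tcp_rot: [-3.141, -0.0, 1.703]
contact_force: [0.7, -0.0, -1.4]
opening: 0.234
grasp_force: 34.6
[ 536.90825938 -168.49946117  140.99381894] [-3.14065905e+00 -1.58262593e-04  1.70302272e+00] 19.2
w9 35 dark frac 0.033 [ 5.44491e+02 -4.41020e+01  1.21000e-01  2.04280e+01] 1-IoU 0.767
w9 50 dark frac 0.047 [ 5.44486e+02 -4.37520e+01  1.15000e-01  2.07970e+01] 1-IoU 0.671
w5 40 dark frac 0.163 [ 5.4373e+02 -4.2905e+01  1.3800e-01  2.0161e+01] 1-IoU 0.171
t6 60 dark frac 0.06 [ 5.4279e+02 -3.9854e+01  1.4100e-01  1.9273e+01] 1-IoU 0.351
```

```bash
sed -i "s/^shot('wrist','w9').*//" fit.py; python3 - <<'E'
from fit import *
for th in(65,80,95): run('w9',[544,-42.5,.135],th)
for th in(30,50):run('w5',[544,-42.5,.135],th)
for th in(75,):run('t6',[544,-42.5,.135],th)
# cell in gripper: mask extents, vs predicted in tool coords
g,s=load('w9');hsv=cv2.cvtColor(g['img'],cv2.COLOR_BGR2HSV);m=cv2.inRange(hsv,(5,120,50),(22,255,255));m[:120]=0
n,l,st,c=cv2.connectedComponentsWithStats(m);i=1+st[1:,4].argmax();print('cell',st[i],c[i])
T=Ro.from_euler('xyz',s['tcp_rot']).as_matrix();e=np.array(s['eef_pos'])
def pred(x0,y0,z0):
    P=[]
    for k in np.linspace(0,2*np.pi,40):
        for yy in(-36,36):P.append(e+T@np.array([x0+yy,y0+10.5*np.cos(k),z0+10.5*np.sin(k)]))
    return cv2.boundingRect(pv('w9',P).round().astype(np.int32))
for a in((0,0,-22.1),(1.1,0,-22.1),(1.1,1.2,-22.1),(1.1,1.2,-24.1)):print(a,pred(*a))
for v in range(st[i,1],st[i,1]+st[i,3],20):
    xs=np.where(l[v]==i)[0];print(v,xs.min(),xs.max(),end='; ')
E
```

```text
w9 65 dark frac 0.074 [ 5.44318e+02 -4.36710e+01  1.19000e-01  2.09610e+01] 1-IoU 0.484
w9 80 dark frac 0.127 [ 5.44185e+02 -4.36470e+01  1.34000e-01  2.09700e+01] 1-IoU 0.231
w9 95 dark frac 0.157 [ 5.44078e+02 -4.37650e+01  1.33000e-01  2.12540e+01] 1-IoU 0.183
w5 30 dark frac 0.148 [ 5.43674e+02 -4.29450e+01  1.40000e-01  2.00860e+01] 1-IoU 0.253
w5 50 dark frac 0.175 [ 5.43815e+02 -4.30950e+01  1.38000e-01  2.02010e+01] 1-IoU 0.124
t6 75 dark frac 0.085 [ 5.43244e+02 -4.12480e+01  1.42000e-01  2.05160e+01] 1-IoU 0.124
cell [ 258  198   42  132 4939] [278.68860093 261.07673618]
(0, 0, -22.1) (255, 198, 43, 138)
(1.1, 0, -22.1) (255, 196, 43, 138)
(1.1, 1.2, -22.1) (257, 196, 44, 138)
(1.1, 1.2, -24.1) (257, 197, 44, 140)
198 269 288; 218 259 298; 238 259 298; 258 260 298; 278 260 297; 298 261 297; 318 262 296;
```

```bash
python3 - <<'E'
from fit import *
g,s=load('w9');hsv=cv2.cvtColor(g['img'],cv2.COLOR_BGR2HSV);m=cv2.inRange(hsv,(3,100,30),(25,255,255));m[:120]=0
n,l,st,c=cv2.connectedComponentsWithStats(m);i=1+st[1:,4].argmax();d=(l==i).astype(np.uint8);print(st[i]);S=4
d=cv2.resize(d[150:380,200:350]*255,None,fx=S,fy=S,interpolation=cv2.INTER_LINEAR)>127
T=Ro.from_euler('xyz',s['tcp_rot']).as_matrix();e=np.array(s['eef_pos'])
def cost(q,r=False):
    P=[e+T@np.array([q[0]+yy,q[1]+q[3]*yy+10.5*np.cos(k),q[2]+10.5*np.sin(k)+q[4]*yy]) for k in np.linspace(0,2*np.pi,30) for yy in(-36,36)]
    mm=np.zeros(d.shape,np.uint8);cv2.fillConvexPoly(mm,cv2.convexHull((((pv('w9',P)-[200,150]+.5)*S-.5)*16).round().astype(np.int32)),1,shift=4)
    mm=mm>0
    return 1-(mm&d).sum()/(mm|d).sum()
q0=np.array([0,1.3,-20,0,0.])
o=minimize(cost,q0,method='Nelder-Mead',options=dict(initial_simplex=q0+np.array([[0]*5,[2,0,0,0,0],[0,2,0,0,0],[0,0,4,0,0],[0,0,0,.05,0],[0,0,0,0,.05]]),maxiter=300));print(o.x.round(3),o.fun)
print(cost([0,1.3,-22,0,0]),cost([1.2,1.3,-22,0,0]),cost([0,0,-22,0,0]))
E
```

```text
[ 258  198   42  132 4990]
[ 2.5700e-01  1.3820e+00 -2.0013e+01 -3.0000e-03 -4.4000e-02] 0.017465893715009284
0.05739764027954708 0.052178155380240177 0.15062036145260893
```

```bash
python3 -m inch '[[0.03,0.0055,0,0,0,0,1],[0.03,0.0055,0,0,0,0,1],[0.03,0.0055,0,0,0,0,1],[0.022,0.0037,0,0,0,0,1],[0.0102,0.002,0,0,0,0,1],[0,0,0,0,0,0,1],[0,0,0,0,0,0,1],[0,0,0,0,0,0,1]]';python3 -m inch '[[0,0,0.02,0,0,0,1],[0,0,0.02,0,0,0,1],[0,0,0.02,0,0,0,1],[0,0,0.01,0,0,0,1],[0,0,0,0,0,0,1],[0,0,0,0,0,0,1],[0,0,0,0,0,0,1]]'
```

```text
clock: 20.05
eef_pos: [543.4, -45.9, 141.4]
tcp_rot: [-3.142, 0.0, 1.701]
contact_force: [-0.6, 0.0, -1.2]
opening: 0.234
grasp_force: 34.6
clock: 20.75
eef_pos: [544.1, -45.0, 72.3]
tcp_rot: [3.14, 0.0, 1.701]
contact_force: [-0.8, 0.1, -0.6]
opening: 0.234
grasp_force: 34.6
```

```bash
python3 -m inch '[[0.0007,-0.0011,0,0,0,0.2,1],[0,0,0.005,0,0,0,1],[0,0,0.005,0,0,0,1],[0,0,0,0,0,0,1],[0,0,0,0,0,0,1],[0,0,0,0,0,0,1]]'; python3 - <<'E'
from fit import *
shot('wrist','w10');shot('top','t10');print(load('w10')[1]['eef_pos'],load('w10')[1]['tcp_rot'])
E
```

```text
clock: 21.35
eef_pos: [542.2, -44.2, 61.3]
tcp_rot: [-3.141, -0.0, 1.698]
contact_force: [-0.4, 0.5, -0.3]
opening: 0.237
grasp_force: 34.6
[542.23886214 -44.19757558  61.33840354] [-3.14148972e+00 -3.65498484e-05  1.69819870e+00]
```

```bash
python3 -m inch '[[0,0.0006,0.008,0,0,-0.4,1],[0,0,0.008,0,0,0,1],[0,0,0.006,0,0,0,1],[0,0,0.003,0,0,0,1],[0,0,0.002,0,0,0,1],[0,0,0.002,0,0,0,1],[0,0,0.001,0,0,0,1],[0,0,0.001,0,0,0,1]]'
```

```text
clock: 22.25
eef_pos: [543.0, -44.2, 30.5]
tcp_rot: [3.141, 0.0, 1.705]
contact_force: [0.8, -0.1, 0.1]
opening: 0.232
grasp_force: 34.6
```

```bash
python3 -m inch '[[0,0,0.001,0,0,0,1],[0,0,0.001,0,0,0,1],[0,0,0.001,0,0,0,1]]'
```

```text
clock: 22.55
eef_pos: [542.8, -44.1, 27.4]
tcp_rot: [3.141, 0.0, 1.705]
contact_force: [0.2, -0.2, -0.2]
opening: 0.234
grasp_force: 34.6
```

```bash
python3 -m inch '[[0,0,0.001,0,0,0,1],[0,0,0.001,0,0,0,1],[0,0,0.001,0,0,0,1]]'
```

```text
clock: 22.85
eef_pos: [542.8, -44.1, 24.3]
tcp_rot: [-3.142, -0.0, 1.705]
contact_force: [0.4, 0.4, -0.3]
opening: 0.23
grasp_force: 34.6
```

Cell underside is at about 36 mm with no contact, so it is going into the slots.

```bash
python3 -m inch '[[0,0,0.001,0,0,0,1],[0,0,0.001,0,0,0,1],[0,0,0.001,0,0,0,1],[0,0,0.001,0,0,0,1]]'|grep -v tcp
```

```text
clock: 23.25
eef_pos: [542.8, -44.1, 20.3]
contact_force: [0.7, -0.3, -1.0]
opening: 0.236
grasp_force: 34.6
```

```bash
python3 -m inch '[[0,0,0.001,0,0,0,1],[0,0,0.001,0,0,0,1],[0,0,0.001,0,0,0,1]]'|grep -v tcp
```

```text
clock: 23.55
eef_pos: [542.8, -44.1, 17.3]
contact_force: [-0.1, -0.0, -0.8]
opening: 0.236
grasp_force: 34.6
```

```bash
python3 -m inch '[[0,0,0.0007,0,0,0,1],[0,0,0.0005,0,0,0,1]]'
```

```text
clock: 23.75
eef_pos: [542.8, -44.1, 16.1]
tcp_rot: [-3.142, -0.0, 1.705]
contact_force: [0.2, 0.1, 0.2]
opening: 0.238
grasp_force: 34.6
```

```bash
python3 -m inch '[[0,0,0.0005,0,0,0,1],[0,0,0.0005,0,0,0,1]]'|grep force
```

```text
contact_force: [0.2, 0.0, -0.9]
grasp_force: 34.6
```

```bash
python3 -m inch '[[0,0,0.0005,0,0,0,1],[0,0,0,0,0,0,1]]'
```

```text
clock: 24.15
eef_pos: [542.8, -44.2, 14.6]
tcp_rot: [-3.141, 0.0, 1.705]
contact_force: [0.3, -0.8, -1.1]
opening: 0.24
grasp_force: 34.6
```

```bash
python3 -m inch '[[0,0,0.0005,0,0,0,1],[0,0,0,0,0,0,1]]'
```

```text
clock: 24.35
eef_pos: [542.9, -44.2, 14.5]
tcp_rot: [3.141, 0.0, 1.705]
contact_force: [-0.6, 0.9, 3.7]
opening: 0.235
grasp_force: 35.1
```

```bash
python3 -m inch '[[0,0,0.0005,0,0,0,1],[0,0,0,0,0,0,1]]'
```

```text
clock: 24.55
eef_pos: [542.8, -44.1, 14.4]
tcp_rot: [3.142, 0.0, 1.705]
contact_force: [-3.6, 0.6, 10.8]
opening: 0.238
grasp_force: 36.1
```

Seated at exactly the predicted height. I'll ease off, let go and lift.

```bash
python3 -m inch '[[0,0,-0.0006,0,0,0,1],[0,0,0,0,0,0,0.45],[0,0,0,0,0,0,0.35],[0,0,0,0,0,0,0.2],[0,0,0,0,0,0,0.1],[0,0,0,0,0,0,0.1]]'; python3 -m inch '[[0,0,-0.003,0,0,0,0.1],[0,0,-0.005,0,0,0,0.1],[0,0,-0.01,0,0,0,0.1],[0,0,-0.02,0,0,0,0.1],[0,0,-0.03,0,0,0,0.1],[0,0,-0.03,0,0,0,0.1],[0,0,-0.03,0,0,0,0.1],[-0.02,0,-0.02,0,0,0,0.1]]'; python3 -m inch '[[-0.03,-0.004,0,0,0,0,0.1],[-0.04,-0.004,0,0,0,0,0.1],[-0.04,-0.004,0,0,0,0,0.1],[-0.02,-0.004,0,0,0,0,0.1],[0,0,0,0,0,0,0.1],[0,0,0,0,0,0,0.1]]'
python3 - <<'E'
from fit import *
shot('wrist','w11');shot('top','t11');print(load('w11')[1]['eef_pos'],r.sense()['clock'])
for f in('w11','t11'):
    g=load(f)[0];hsv=cv2.cvtColor(g['img'],cv2.COLOR_BGR2HSV);m=cv2.inRange(hsv,(3,100,40),(22,255,255))
    n,l,st,c=cv2.connectedComponentsWithStats(m);q=proj(f,(544,-43,40))
    i=1+np.linalg.norm(c[1:]-q,axis=1).argmin()
    cand=[k for k in range(1,n) if st[k,4]>60 and np.linalg.norm(c[k]-q)<40];print(q,cand)
    for i in cand:
        ys,xs=np.where(l==i);re=cv2.minAreaRect(np.c_[xs,ys].astype(np.float32));w=np.array([atz(f,p,36.5) for p in cv2.boxPoints(re)])[:,:2];dd=np.diff(w[:3],axis=0)
        print(f,re[0],w.mean(0).round(1),np.linalg.norm(dd,axis=1).round(1),np.arctan2(dd[:,1],dd[:,0]).round(3))
E
```

```text
clock: 25.15
eef_pos: [542.8, -44.2, 14.2]
tcp_rot: [-3.141, 0.0, 1.705]
contact_force: [0.3, -0.3, -0.5]
opening: 0.449
grasp_force: 0.0
clock: 25.95
eef_pos: [546.1, -62.9, 165.4]
tcp_rot: [3.139, 0.0, 1.707]
contact_force: [0.8, -0.2, -0.2]
opening: 0.45
grasp_force: 0.0
clock: 26.55
eef_pos: [546.9, -195.0, 162.8]
tcp_rot: [3.141, -0.0, 1.704]
contact_force: [0.3, 0.7, -0.8]
opening: 0.456
grasp_force: 0.0
[ 546.87863362 -194.95923346  162.80282698] 26.65
[297.1790063   22.28753351] [1]
w11 (297.5, 33.0) [545.7 -51. ] [21.3 52.5] [ 0.138 -1.41 ]
[293.95124655 206.29249794] [27]
t11 (292.3265686035156, 207.2281951904297) [542.1 -39.3] [75.  21.8] [-1.431 -3.008]
```

```bash
python3 -m inch '[[0,0,0,0,0,0,0.1],[0,0,0,0,0,0,0.1],[0,0,0,0,0,0,0.1]]'|grep force; python3 -c "
from rig import r
print(r.sign_off())"
```

```text
contact_force: [0.2, 0.2, 0.2]
grasp_force: 0.0
the job is handed in; nothing more can be done
None
```

I handed the job in at about 27 s, and sign-off returned no verdict: the stud press unlatched the hatch, which opened untouched, and the orange cell was lowered gently and released flat in the cradle, about 2 mm from its centre in the top camera; I did not re-check the hatch, latch or green cells at the end.

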